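Start the standby generator from its start box

TASK

The mains has failed: start the shop's standby diesel from the grey start box on the counter. Draw the bolt fully back, swing the clear cover up and over until it rests fully open, then press the blue button (reset), hold the yellow one (preheat) pressed for two seconds, and press the green one (start), each fully in and one at a time. Do not press the red button (stop), leave the cover fully open and the bolt drawn so that stop stays within reach, and leave the things lying round the box where they are.

Things in the scene. Friction and masses are not known exactly. Their poses are not given: they have to be found in the camera images.
- start_box: Grey steel start box fixed to the counter, 260 mm (its x) by 300 mm (its y), flat top (the deck) 90 mm above the counter. Origin: centre of its underside; its -x side is the front, its y runs along the row of buttons, z is up. It stands at any yaw within about 23 degrees. Behind the cover are flat lamps and a meter (decor). On the deck in front of the cover: the bolt on the right half (-y), the cover's lifting tab left of the middle (+y).
- cover_hinge (a point): Middle of the cover's hinge axis, 55 mm behind the box's centre (+x) and 16 mm above the deck; the hinge axis is along y. This frame turns with the cover.
- cover (a joint): Angle of the clear plastic cover over the four buttons: 0 shut, 1.9 rad fully open, leaning back on its stop; its front edge rises and goes over to the back. The cover is a shallow clear box 110 mm deep (x), 226 mm wide (y), its top 38 mm above the deck, open underneath, 0.22 kg. The hinge is light: the cover falls shut if let go before upright and falls back to the stop once past upright. While the bolt is engaged it can rise only about 1 degree.
- cover_tab (a point): Grip centre of the black ribbed lifting tab that sticks out 34 mm forward from the cover's front edge: 14 mm wide (y), 10 mm thick (z), its mid-height 28 mm above the deck when shut, its grip centre 128 mm in front of the hinge axis and 12 mm above it; tip 16 mm farther forward. Nothing but the deck is under it, and nothing within 45 mm to its left or right. It turns with the cover.
- bolt (a joint): Travel of the steel barrel bolt that locks the cover: 0 fully home, 0.025 m fully back; it starts at 0 to 0.006 and stays where it is left (slides with about 2 N). It is drawn along the box's -y (to the right seen from the robot). Beyond 0.017 m its rod is out of the staple on the cover and the cover is free.
- bolt_knob (a point): Top of the bolt's upright brass knob, 15 mm across, standing on a 9 mm stem from the rod 12 mm above the deck; the knob's top is 46 mm above the deck and it is 27 mm in front of the cover's front face. The straps that guide the rod and the steel staple on the cover around the rod are at most 24 mm above the deck, so the knob can be pushed sideways or pinched above that height.
- blue_top (a point): Centre of the top of the blue push button (reset), a 29 mm round cap standing 18 mm above the deck in a steel bezel 37 mm across and 5 mm high. The four buttons stand in one row, 52 mm apart, on the y line through the middle of the box; which colour is in which place changes from box to box.
- yellow_top (a point): Centre of the top of the yellow push button (preheat), a 29 mm round cap standing 18 mm above the deck in a steel bezel 37 mm across and 5 mm high. The four buttons stand in one row, 52 mm apart, on the y line through the middle of the box; which colour is in which place changes from box to box.
- green_top (a point): Centre of the top of the green push button (start), a 29 mm round cap standing 18 mm above the deck in a steel bezel 37 mm across and 5 mm high. The four buttons stand in one row, 52 mm apart, on the y line through the middle of the box; which colour is in which place changes from box to box.
- red_top (a point): Centre of the top of the red push button (stop, not to be pressed), a 29 mm round cap standing 18 mm above the deck in a steel bezel 37 mm across and 5 mm high. The four buttons stand in one row, 52 mm apart, on the y line through the middle of the box; which colour is in which place changes from box to box.
- button_blue (a joint): How far the blue button is pressed: 0 out, 0.006 m fully in. Spring return, 1.5 N to start and 5 N fully in.
- button_yellow (a joint): How far the yellow button is pressed: 0 out, 0.006 m fully in. Spring return, 1.5 N to start and 5 N fully in.
- button_green (a joint): How far the green button is pressed: 0 out, 0.006 m fully in. Spring return, 1.5 N to start and 5 N fully in.
- button_red (a joint): How far the red button is pressed: 0 out, 0.006 m fully in. Spring return, 1.5 N to start and 5 N fully in.
- paint_tin: White and blue tin, 77 mm across, 82 mm high, standing on the counter beside the box; leave it. Origin: centre of its underside.
- screw_carton: Cardboard carton with an orange band, 90 x 60 x 45 mm high, beside the box; leave it. Origin: centre of its underside.
- tape_measure: Yellow tape measure, 74 x 36 x 61 mm high, beside the box; leave it. Origin: centre of its underside.
- padlock: Brass padlock lying flat, 80 x 50 x 22 mm high, beside the box; leave it. Origin: underside of its brass body.

How it is judged:
On the way, in this order (a step that is already met when the one before it is completed fails the run):
1. the bolt is drawn back (value of joint bolt above 0.02 m), for 0.1 s.
2. the cover rests fully open (value of joint cover above 1.75 rad), for 0.2 s.
3. the blue button is pressed fully in (value of joint button_blue above 0.0045 m), for 0.05 s.
4. the yellow button is held fully in for two seconds (1.6 s counts) (value of joint button_yellow above 0.0045 m), for 1.6 s.
5. the green button is pressed fully in (value of joint button_green above 0.0045 m), for 0.05 s.
At the end, for the whole second after the job is handed in: The cover rests fully open (over 1.75 of 1.9 rad), the bolt is drawn (over 20 of 25 mm), all four buttons are out again (under 1 mm), and the tin, carton, tape measure and padlock are within 20 mm of where they were (value of joint cover above 1.75 rad and value of joint bolt above 0.02 m and value of joint each of button_blue, button_yellow, button_green, button_red below 0.001 m and distance of each of paint_tin, screw_carton, tape_measure, padlock from where it was at the start of the episode below 0.02 m); the robot touches nothing.
It fails at once if the red stop button is pressed (over 2.5 mm) (value of joint button_red above 0.0025 m).
It fails at once if two buttons are pressed at once (both over 2.5 mm) (value of joint each of button_blue, button_yellow above 0.0025 m or value of joint each of button_blue, button_green above 0.0025 m or value of joint each of button_blue, button_red above 0.0025 m or value of joint each of button_yellow, button_green above 0.0025 m or value of joint each of button_yellow, button_red above 0.0025 m or value of joint each of button_green, button_red above 0.0025 m).
It fails at once if one of the things round the box is pushed away by over 20 mm or tipped over (distance of any of paint_tin, screw_carton, tape_measure, padlock from where it was at the start of the episode above 0.02 m or angle between any of paint_tin, screw_carton, tape_measure, padlock's own z axis and vertical above 0.5 rad).
It also fails if it takes over 61 s, if anything falls off the work surface, if the arm or the gripper's body presses on something with over 40 N, if the wrist force passes 120 N, or if a joint passes its speed limit or range.

ROBOT

A 6-joint arm with a two-finger parallel gripper is mounted at the origin on the work surface. World frame = base frame: x ahead of the robot, y to its left, z up, the work surface at z = 0. Lengths are in m, angles in rad, forces in N, time in s.
With the tool pointing down it reaches from about 0.25 to 0.725 m from the base axis. Payload 4 kg.
Tool frame: the origin (TCP) lies on the centre line of the jaws, within the pads' length; the fingertips stand 11 mm ahead of it and the grasp point (between the pads) lies 8 mm behind it (bot.nose_length is the distance from the TCP to the fingertips, in m); z points along the fingers, y is the direction in which the jaws open and shut (so a half turn about z gives the same grasp; the last joint's range is limited). The gripper opens to 85 mm and grips with 20 to 120 N. Pads are 22 mm wide; open, the fingers measure 114 mm over their backs; the gripper's body (76 mm by 85 mm) begins 54 mm behind the grasp point. The pads swing forward as they close: fully open they stand 13 mm farther back than shut.
Start: joints at [1.334, 0.241, 0.005, 1.335, 0, 1.571], TCP at [0.117, 0.486, 0.242] pointing down, gripper open.
Joint ranges: [-2.72, 2.72], [-1.05, 1.87], [-1.09, 1.28], [-1.99, 2.15], [-1.42, 1.44], [-3.14, 3.14]. Speed limits (rad/s): [2.79, 2.79, 3.14, 3.14, 3.14, 3.14].

INTERFACE

Orientations are given as a unit quaternion [x, y, z, w].
In Python, from workcell import bot gives the robot as it stands.
- The arm moves only by the tool play_rows, never from a script. Its argument "plan" is one flat list of numbers, 6 for each row, row after row: the shift along the tool's x, y, z in mm, then the turn, a rotation vector about the tool's x, y, z in rad. A call has 1 to 20 rows; each row shifts and turns the commanded pose from where the row before left it, along the tool's axes as they then stand; what a row does not reach is not made up. A row lasts 1/8 s, in which the tool goes at most 62.5 mm and 10.7 degrees, less where a joint would pass 70% of its speed; a pose out of reach is approached as far as the arm can. A call with a gripper value outside its range is refused whole. "hand" is the opening in per cent of the stroke, from 0 (shut) to 100 (fully open), set as the call begins (left out, the last holds). The fingers move at their own pace and stop on an object; the grip force is fixed at half the most. Time passes only in rows, so rows that do not move let the fingers close. It gives the time, the measured TCP pose, the force and the opening at its end, in the units of the state.
- bot.get_obs(): the state, without advancing time (a new reading comes with each control period).
- bot.camera(name): name is "scene" or "top" or "wrist"; returns a dict with "frame" (480x640x3 uint8, blue, green, red), "range_z" (480x640 float32, m along the optical axis (not along the pixel's ray), 0 where there is no reading), "K" (3x3 intrinsics, pixels), "cam_to_world" (4x4, takes a point from camera to world coordinates). Camera axes: x right, y down, z forward; pixel columns grow to the right and rows downward; lengths in m; the calibration is good to about 2 mm. The wrist camera is an equidistant fisheye: a pixel r from the principal point sees the ray r / f radians off the axis. A picture is of the moment at which its call begins.
- bot.job_done(): hands the job in, once; it reports no verdict.
Trained networks look in the newest picture that a camera, given by its name, has taken for a name from the list of things; names that differ only in an ending like _2 or _b are one class to them, and where a whole thing is asked for, a point or a joint stands for the part that bears it (a point fixed in the world has none). Each returns a list of dicts, best first, with "p" (0 to 1); they miss things now and then, are a little off and sometimes report something else, mostly with a low value. They report only what shows in the picture. A call takes as long as a camera call.
- bot.outline_of(query, camera): "mask" (480x640 bool, what is visible of it) and "point" ([row, column] in pixels, amid what is visible of it).
The state is a dict: "clock": time; "joint_pos": joint angles; "joint_vel": joint speeds; "tau": joint torques, N m; "eef_pos": TCP position; "tool_rot": TCP orientation; "ft_force": force on the tool from outside, world axes, zero at the start; "ft_torque": the same for the moment, N m; "grip_width": finger opening in m.
Only numpy, scipy, OpenCV 4.12 (cv2) and the standard library are available. Lean on these libraries where they do the work, as an engineer would, in place of code of your own. Each camera call takes 0.05 s, during which the arm holds its last target.

## Working session

There is one attempt and no reset: what is moved stays moved. The work goes in short steps, Python scripts to look and compute and a tool call to move; the robot and the scene stay as the last step left them, time stands still between calls to the robot, and variables do not carry over. Pictures are saved under pics/ and viewed, and the job is handed in when it is done.

Besides the shell and the picture viewer there is one more tool, called after ">>>" as name(argument=value, ...) on one line, values as JSON. play_rows: Moves the arm, as the interface text tells. Its arguments: {"type":"object","properties":{"plan":{"type":"array","items":{"type":"number"}},"hand":{"type":"number"}},"required":["plan"]}

```bash
ls; mkdir -p pics
cat > h.py <<'E'
import numpy as np, cv2, json
from workcell import bot
from scipy.spatial.transform import Rotation as R
def cloud(c):
    K=c["K"];z=c["range_z"];v,u=np.mgrid[:480,:640]
    P=np.stack([(u-K[0,2])/K[0,0]*z,(v-K[1,2])/K[1,1]*z,z],-1)
    T=c["cam_to_world"]
    return P@T[:3,:3].T+T[:3,3]
E
python3 - <<'E'
from h import *
for n in("scene","top"):
    c=bot.camera(n);cv2.imwrite(f"pics/{n}0.png",c["frame"]);np.savez(f"{n}0.npz",**c)
    print(n,c["K"].tolist(),np.round(c["cam_to_world"],3).tolist())
    P=cloud(c)
    for q in["start_box","cover_tab","bolt_knob","blue_top","yellow_top","green_top","red_top","paint_tin","screw_carton","tape_measure","padlock"]:
        r=bot.outline_of(q,n)
        for d in r[:1]:
            m=d["mask"];ok=m&(c["range_z"]>0)
            print(q,round(d["p"],2),d["point"],m.sum(),np.round(np.median(P[ok],0),4))
o=bot.get_obs();print(o)
E
```

```text
pics
scene [[478.7772300007367, 0.0, 325.03088880991766], [0.0, 478.7772300007367, 240.93842543021148], [0.0, 0.0, 1.0]] [[-0.338, 0.557, -0.759, 1.25], [0.941, 0.186, -0.283, 0.266], [-0.017, -0.81, -0.587, 0.636], [0.0, 0.0, 0.0, 1.0]]
cover_tab 0.74 [232.0, 358.2] 5216 [0.5602 0.0692 0.1296]
bolt_knob 0.65 [207.7, 320.7] 78 [ 0.4808 -0.0321  0.1296]
paint_tin 0.81 [274.9, 224.8] 1968 [ 0.6664 -0.1552  0.0679]
screw_carton 0.87 [318.1, 475.4] 2108 [0.6101 0.3049 0.0457]
tape_measure 0.93 [231.4, 258.0] 679 [ 0.4976 -0.174   0.0451]
padlock 0.93 [265.8, 477.4] 592 [0.439  0.2942 0.0205]
top [[601.6585084624054, 0.0, 309.03222028299257], [0.0, 601.6585084624054, 238.02104868414577], [0.0, 0.0, 1.0]] [[-0.014, -0.974, 0.227, 0.348], [-1.0, 0.015, 0.002, 0.036], [-0.005, -0.227, -0.974, 1.134], [0.0, 0.0, 0.0, 1.0]]
start_box 0.64 [267.6, 292.4] 25749 [0.5324 0.0642 0.0916]
cover_tab 0.76 [262.1, 296.8] 9203 [0.5429 0.0634 0.1275]
bolt_knob 0.67 [302.4, 353.2] 221 [ 0.4747 -0.0355  0.1057]
paint_tin 0.8 [213.0, 420.7] 1691 [ 0.638  -0.1653  0.0811]
screw_carton 0.93 [249.7, 166.4] 1915 [0.5821 0.2987 0.0438]
tape_measure 0.97 [307.5, 432.6] 950 [ 0.4715 -0.1814  0.0574]
padlock 0.82 [338.4, 174.1] 892 [0.4269 0.2918 0.02  ]
{'clock': 1.2, 'joint_pos': array([ 1.33397869e+00,  2.40582589e-01,  4.98966215e-03,  1.33517281e+00,
       -1.22201587e-07,  1.57081033e+00]), 'joint_vel': array([ 0.00048664, -0.00035456, -0.00103228, -0.00048426, -0.0012935 ,
       -0.0012545 ]), 'tau': array([-7.49141709e-04, -3.72217476e+01,  2.52693325e+01,  1.09071370e-03,
       -1.98373482e-05, -2.34979375e-06]), 'eef_pos': array([0.11730641, 0.48604986, 0.24231122]), 'tool_rot': array([1.18139274e-01, 9.92997035e-01, 1.51793147e-05, 1.86723599e-06]), 'ft_force': array([ 0.89771434, -0.34720299,  0.63348628]), 'ft_torque': array([ 0.00089528,  0.00878083, -0.06060821]), 'grip_width': 0.08548013657518155}
```

View pics/top0.png

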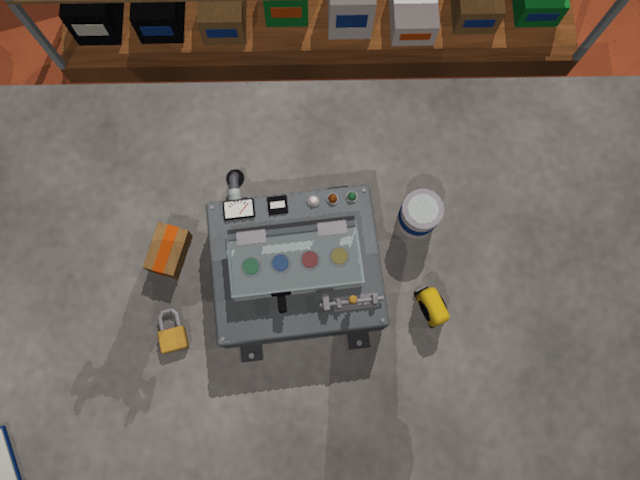

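View pics/scene0.png

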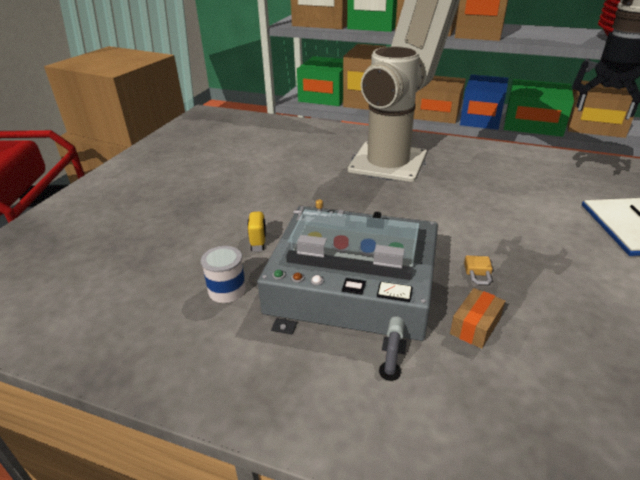

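The top view shows the box turned slightly, with buttons from left (+y) to right: green (250,266), blue (280,263), red (310,260), yellow (340,256). The knob is at (353,299) and the tab at (282,300). Next I'll fit the box pose.

Run:
```python
from h import *
def ray(c,u,v,z):
    K=c["K"];T=c["cam_to_world"];d=T[:3,:3]@np.array([(u-K[0,2])/K[0,0],(v-K[1,2])/K[1,1],1]);o=T[:3,3]
    return (o+d*(z-o[2])/d[2])[:2]
for n in("top","scene"):
    c=dict(np.load(f"{n}0.npz"));P=cloud(c)
    m=(abs(P[...,2]-.09)<.006)&(P[...,0]>.35)&(P[...,0]<.75)&(abs(P[...,1]-.06)<.22)&(c["range_z"]>0)
    m=m.astype(np.uint8);k,l,s,_=cv2.connectedComponentsWithStats(cv2.morphologyEx(m,cv2.MORPH_CLOSE,np.ones((5,5))));i=1+np.argmax(s[1:,4]);mm=(l==i)&(m>0)
    mm=cv2.morphologyEx(mm.astype(np.uint8),cv2.MORPH_OPEN,np.ones((5,5)))>0
    p=P[mm];print(n,mm.sum(),np.median(p[:,2]))
    (cx,cy),(w,h),a=cv2.minAreaRect(p[:,:2].astype(np.float32));print(cx,cy,w,h,a)
    # contour line via pixel hull intersect plane
    ys,xs=np.nonzero(mm);hull=cv2.convexHull(np.stack([xs,ys],1).astype(np.int32))[:,0]
    H=np.array([ray(c,u,v,.09) for u,v in hull],np.float32)
    print(cv2.minAreaRect(H))
    # hi-sat button colors
    if n=="top":
        for nm,u,v in(("g",250,266),("b",280,263),("r",310,260),("y",340,256)):print(nm,ray(c,u,v,.108))
        print("knob",ray(c,353,299,.136),"tab",ray(c,282,302,.118))
        f=cv2.resize(c["frame"][170:370,190:410],None,fx=3.6,fy=3,interpolation=cv2.INTER_CUBIC);f=cv2.resize(c["frame"][175:365,195:405],None,fx=3.5,fy=3.5,interpolation=cv2.INTER_CUBIC)[:600];cv2.imwrite("pics/topz.png",f[:600,:800])
    else:
        f=cv2.resize(c["frame"][190:345,240:450],None,fx=3.5,fy=3.5,interpolation=cv2.INTER_CUBIC);cv2.imwrite("pics/scz.png",f[:600,:800])
```

```text
top 12894 0.08950317932068697
0.5471715331077576 0.0625905841588974 0.2592974305152893 0.2996705174446106 5.743110656738281
((0.5463127493858337, 0.062426239252090454), (0.25798434019088745, 0.29796555638313293), 5.855451583862305)
g [0.5390863  0.14062922]
b [0.54358613 0.08862117]
r [0.54809408 0.03651942]
y [ 0.55438127 -0.01572212]
knob [ 0.47553496 -0.03403681] tab [0.47451925 0.08494175]
scene 5475 0.09158985060393987
0.5504395961761475 0.06501143425703049 0.2610345780849457 0.29934847354888916 6.188379287719727
((0.5525578260421753, 0.06517360359430313), (0.26459255814552307, 0.2980739176273346), 5.851754665374756)
```

View pics/topz.png

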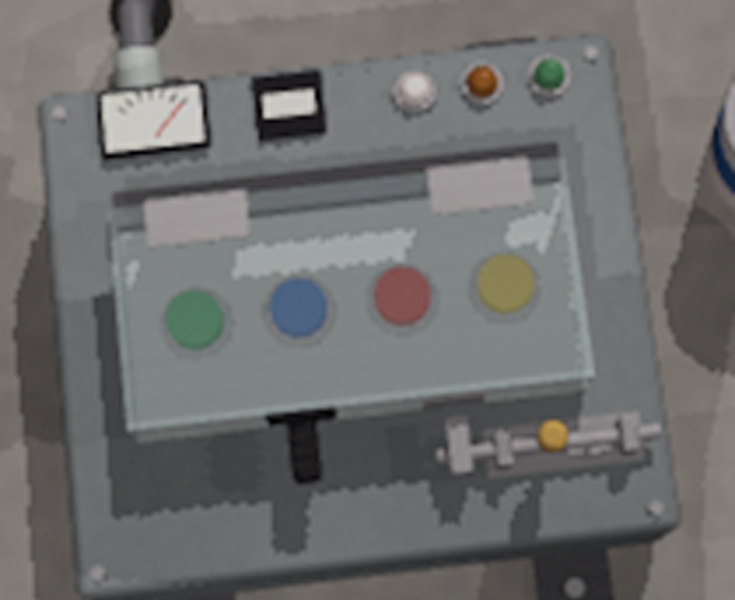

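View pics/scz.png

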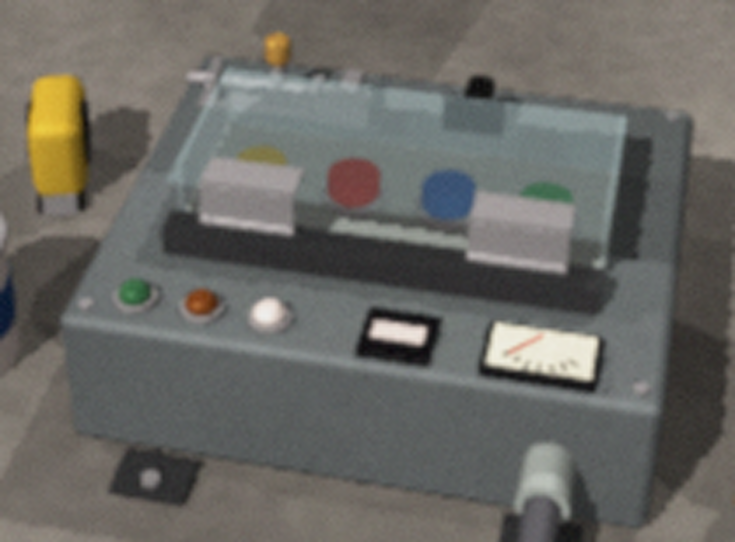

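```bash
cat >> h.py <<'E'
C=np.array([.548,.0633]);YAW=np.radians(5.8)
ex=np.array([np.cos(YAW),np.sin(YAW),0]);ey=np.array([-ex[1],ex[0],0]);ez=np.array([0,0,1.])
def w(bx,by,z): return np.r_[C,0]+bx*ex+by*ey+z*ez
def orient(p): # p: degrees below horizontal, 90=down
    p=np.radians(p);zt=np.cos(p)*ex-np.sin(p)*ez
    return R.from_matrix(np.stack([np.cross(ey,zt),ey,zt],1))
def box(p): d=p-np.r_[C,0];return np.round([d@ex*1e3,d@ey*1e3,p[2]*1e3],1)
def go(bx,by,z,p):
    o=bot.get_obs();R0=R.from_quat(o["tool_rot"])
    d=R0.inv().apply(w(bx,by,z)-o["eef_pos"])*1e3;r=(R0.inv()*orient(p)).as_rotvec()
    print("t",round(o["clock"],2),"box",box(o["eef_pos"]),"F",np.round(o["ft_force"],1),"shift",np.round(d,1),"rot",np.round(r,3),"q",np.round(o["joint_pos"],2))
E
python3 - <<'E'
from h import *
print(bot.nose_length)
go(-.082,-.059,.2,90)
E
```

```text
0.011
t 1.2 box [-385.8  464.1  242.3] F [ 0.9 -0.3  0.6] shift [-460.1 -392.8   42.3] rot [ 0.     0.    -0.338] q [ 1.33  0.24  0.    1.34 -0.    1.57]
```

>>> play_rows(plan=[0,0,0,0,0,-0.17,0,0,0,0,0,-0.168,-25.3,-43.6,3.5,0,0,0,-25.3,-43.6,3.5,0,0,0,-25.3,-43.6,3.5,0,0,0,-25.3,-43.6,3.5,0,0,0,-25.3,-43.6,3.5,0,0,0,-25.3,-43.6,3.5,0,0,0,-25.3,-43.6,3.5,0,0,0,-25.3,-43.6,3.5,0,0,0,-25.3,-43.6,3.5,0,0,0,-25.3,-43.6,3.5,0,0,0,-25.3,-43.6,3.5,0,0,0,-25.3,-43.6,3.5,0,0,0,0,0,0,0,0,0], hand=0)

```text
clock: 3.08
eef_pos: [0.4737, -0.0064, 0.1998]
tool_rot: [-0.048, 0.999, -0.0, 0.0]
ft_force: [-0.4, 0.0, -0.6]
grip_width: 0.0002
```

Run:
```python
from h import *
go(-.082,-.059,.132,90)
c=bot.camera("wrist");cv2.imwrite("pics/w1.png",c["frame"])
c=bot.camera("top");cv2.imwrite("pics/t1.png",cv2.resize(c["frame"][175:365,195:405],None,fx=3,fy=3))
```

```text
t 3.08 box [-80.9 -61.8 199.8] F [-0.4  0.  -0.6] shift [ 1.1  2.8 67.8] rot [-0.     0.    -0.005] q [-0.01  0.21 -0.14  1.21 -0.   -0.11]
```

View pics/w1.png

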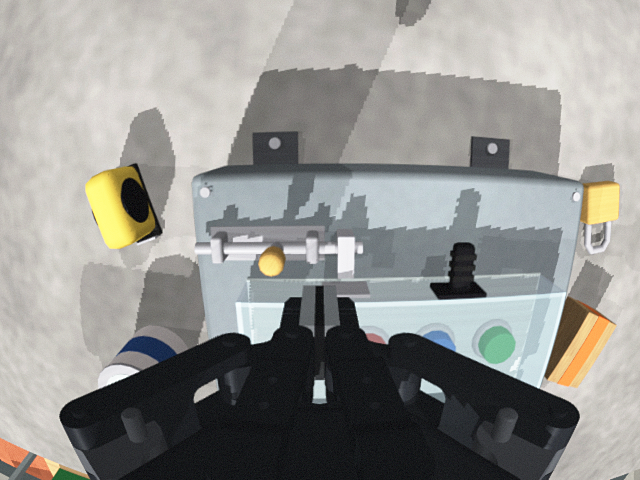

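View pics/t1.png

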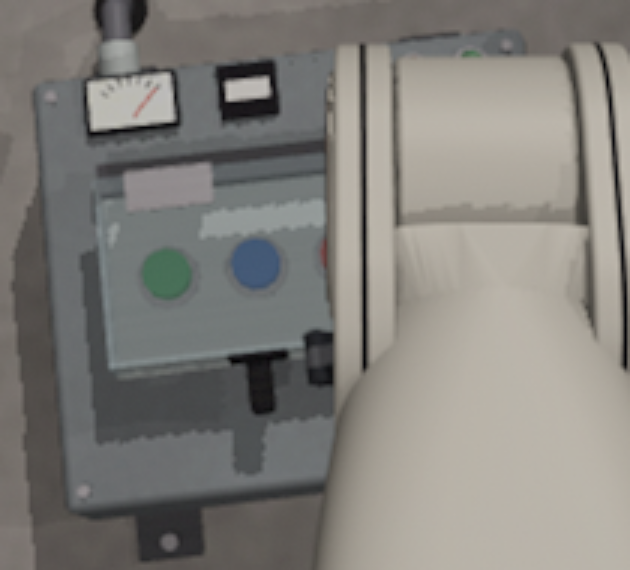

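The wrist picture shows the knob at (270,262), the tab at (462,265), green at (497,345) and blue at (437,345). I'll project those to refine the estimate.

```bash
cat >> h.py <<'E'
def wray(c,u,v,z):
    K=c["K"];d=np.array([u-K[0,2],v-K[1,2]]);r=np.linalg.norm(d);t=r/K[0,0]
    q=np.r_[d/r*np.sin(t),np.cos(t)];T=c["cam_to_world"];q=T[:3,:3]@q;o=T[:3,3]
    return o+q*(z-o[2])/q[2]
E
python3 - <<'E'
from h import *
c=bot.camera("wrist")
for n,u,v,z in(("knob",270,257,.136),("tabtip",462,246,.118),("g",497,345,.108),("b",437,346,.108),("corner near-left",578,186,.09),("corner near-right",200,180,.09)):
    print(n,box(wray(c,u,v,z)))
print(np.round(c["cam_to_world"],3).tolist())
E
```

```text
knob [-85.9 -86.5 136. ]
tabtip [-86.6  31.1 118. ]
g [ -4.1  77.1 108. ]
b [ -7.6  26.6 108. ]
corner near-left [-126.3  142.9   90. ]
corner near-right [-125.  -139.2   90. ]
[[-0.099, 0.958, 0.269, 0.404], [0.995, 0.096, 0.028, -0.011], [0.001, 0.271, -0.963, 0.332], [0.0, 0.0, 0.0, 1.0]]
```

>>> play_rows(plan=[0,6,17,0,0,0,1,0,17,0,0,0,0,0,17,0,0,0,0,0,17,0,0,0,0,0,0,0,0,0])

```text
clock: 3.85
eef_pos: [0.4689, 0.0033, 0.1315]
tool_rot: [-0.052, 0.999, 0.0, -0.001]
ft_force: [-0.3, 0.5, 1.3]
grip_width: 0.0
```

Run:
```python
from h import *
go(-.082,-.059,.132,90)
c=bot.camera("wrist");cv2.imwrite("pics/w2.png",c["frame"])
```

```text
t 3.85 box [-84.8 -51.7 131.5] F [-0.3  0.5  1.3] shift [-2.8 -7.3 -0.5] rot [ 0.    -0.003  0.002] q [ 0.01  0.26 -0.27  1.04  0.   -0.1 ]
```

View pics/w2.png

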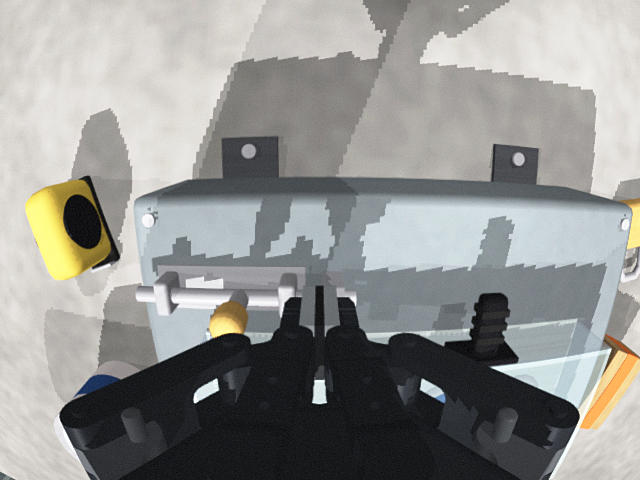

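>>> play_rows(plan=[0,-6,0,0,0,0,0,-6,0,0,0,0,0,-6,0,0,0,0,0,-5,0,0,0,0,0,-5,0,0,0,0,0,-4,0,0,0,0])

```text
clock: 4.65
eef_pos: [0.4742, -0.0301, 0.1326]
tool_rot: [-0.051, 0.999, 0.0, 0.0]
ft_force: [1.1, 1.4, 2.9]
grip_width: 0.0004
```

>>> play_rows(plan=[0,-3,0,0,0,0,0,-3,0,0,0,0])

```text
clock: 4.9
eef_pos: [0.4748, -0.0359, 0.1325]
tool_rot: [-0.051, 0.999, 0.0, 0.0]
ft_force: [1.0, 2.7, 3.1]
grip_width: -0.0002
```

Run:
```python
from h import *
go(-.082,-.059,.132,90)
c=bot.camera("wrist");cv2.imwrite("pics/w3.png",c["frame"])
```

```text
t 4.9 box [-82.9 -91.3 132.5] F [1.  2.7 3.1] shift [-0.9 32.3  0.5] rot [0.    0.001 0.   ] q [-0.08  0.27 -0.25  1.05  0.   -0.18]
```

View pics/w3.png

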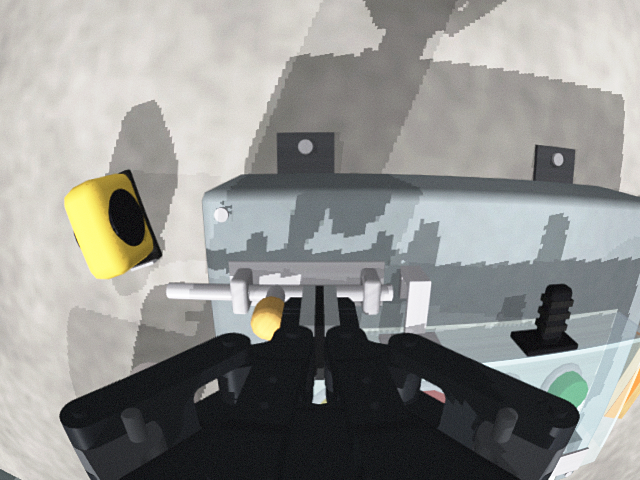

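The rod end (393,290) has left the staple (418,305). I'll keep pushing until it meets the stop.

>>> play_rows(plan=[0,-2,0,0,0,0,0,-1,0,0,0,0])

```text
clock: 5.2
eef_pos: [0.4749, -0.0381, 0.1324]
tool_rot: [-0.051, 0.999, 0.001, 0.0]
ft_force: [0.1, 6.1, 3.8]
grip_width: 0.0
```

>>> play_rows(plan=[0,-1,0,0,0,0,0,-1,0,0,0,0])

```text
clock: 5.45
eef_pos: [0.475, -0.0385, 0.1325]
tool_rot: [-0.051, 0.999, 0.003, 0.0]
ft_force: [-0.7, 9.8, 5.0]
grip_width: 0.0001
```

>>> play_rows(plan=[0,10,0,0,0,0,0,20,0,0,0,0,0,10,-30,0,0,0,0,20,-40,0,0,0,0,20,0,0,0,0,0,20,0,0,0,0,0,10,0,0,0,0,0,0,0,0,0,0], hand=50)

```text
clock: 6.45
eef_pos: [0.4633, 0.0686, 0.2017]
tool_rot: [-0.051, 0.999, -0.001, -0.001]
ft_force: [0.1, -0.6, 0.7]
grip_width: 0.0428
```

Run:
```python
from h import *
go(-.111,.030,.156,45)
c=bot.camera("wrist");cv2.imwrite("pics/w4.png",c["frame"])
c=bot.camera("scene");cv2.imwrite("pics/s4.png",cv2.resize(c["frame"][150:345,220:450],None,fx=3,fy=3))
```

```text
t 6.45 box [-83.7  13.8 201.7] F [ 0.1 -0.6  0.7] shift [27.2 16.2 45.8] rot [-0.001 -0.787  0.001] q [ 0.15  0.2  -0.15  1.22 -0.    0.05]
```

View pics/w4.png

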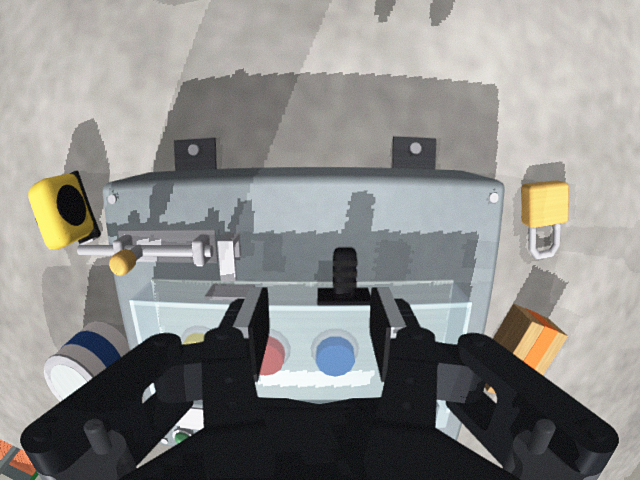

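View pics/s4.png

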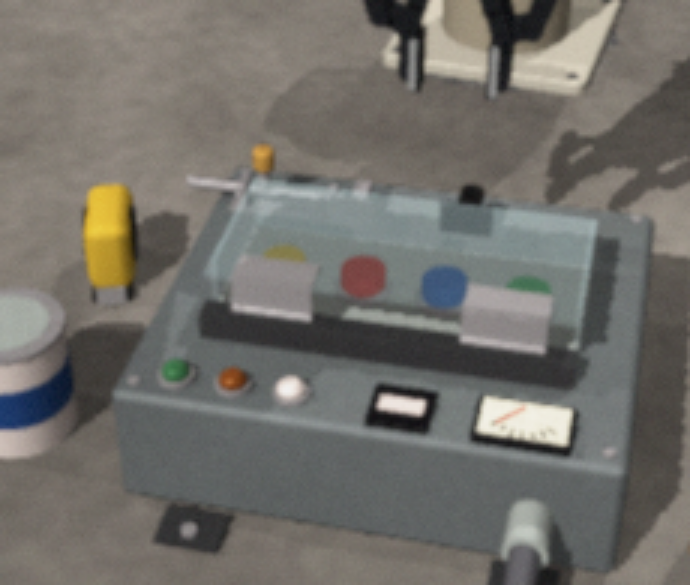

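>>> play_rows(plan=[14,8,10,0,0,0,13,8,10,0,0,0,0,0,0,0,-0.157,0,0,0,0,0,-0.157,0,0,0,0,0,-0.157,0,0,0,0,0,-0.157,0,0,0,0,0,-0.157,0,0,0,0,0,0,0])

```text
clock: 7.55
eef_pos: [0.429, 0.0798, 0.176]
tool_rot: [-0.047, 0.925, 0.018, 0.377]
ft_force: [-0.1, -0.2, 0.4]
grip_width: 0.0428
```

Run:
```python
from h import *
go(-.111,.030,.156,45)
c=bot.camera("wrist");cv2.imwrite("pics/w5.png",c["frame"]);np.savez("w5.npz",**c)
for d in bot.outline_of("cover_tab","wrist")[:1]:print(d["p"],d["point"],d["mask"].sum())
```

```text
t 7.55 box [-116.8   28.4  176. ] F [-0.1 -0.2  0.4] shift [ 9.9  1.6 18.4] rot [-0.002 -0.012  0.001] q [ 0.26 -0.27 -1.01  0.07 -0.11  0.11]
0.96 [267.0, 283.7] 29399
```

View pics/w5.png

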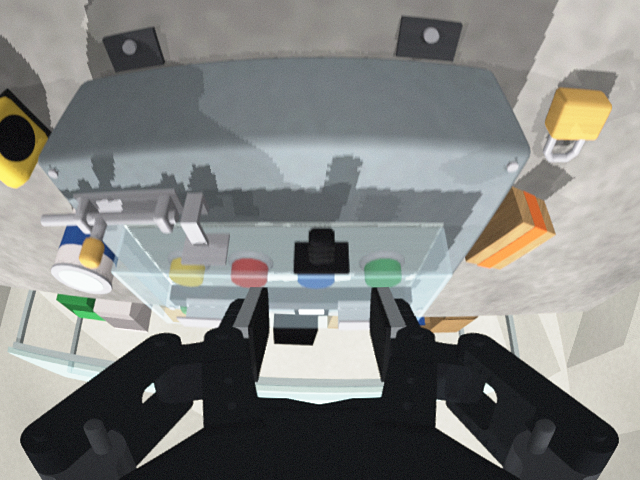

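>>> play_rows(plan=[10,1.6,8,0,0,0,0,0,15,0,0,0,0,0,15,0,0,0,0,0,15,0,0,0,0,0,10,0,0,0,0,0,5,0,0,0,0,0,0,0,0,0])

```text
clock: 8.52
eef_pos: [0.4768, 0.0877, 0.1273]
tool_rot: [-0.047, 0.923, 0.019, 0.382]
ft_force: [-0.7, -0.3, 0.3]
grip_width: 0.0429
```

Run:
```python
from h import *
go(-.076,.030,.121,45)
c=bot.camera("wrist");cv2.imwrite("pics/w6.png",c["frame"]);np.savez("w5.npz",**c)
c=bot.camera("scene");cv2.imwrite("pics/s6.png",cv2.resize(c["frame"][150:345,220:450],None,fx=3,fy=3))
```

```text
t 8.53 box [-68.4  31.5 127.3] F [-0.7 -0.3  0.3] shift [ 9.8 -1.5 -0.9] rot [-0.    -0.001 -0.   ] q [ 0.24 -0.01 -1.02 -0.22 -0.1   0.1 ]
```

View pics/w6.png

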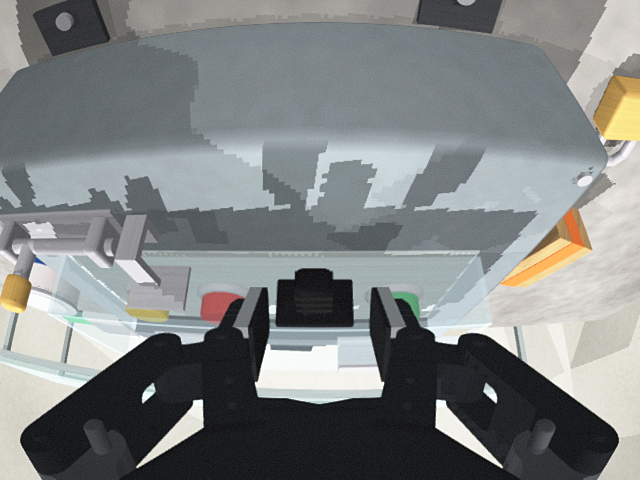

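View pics/s6.png

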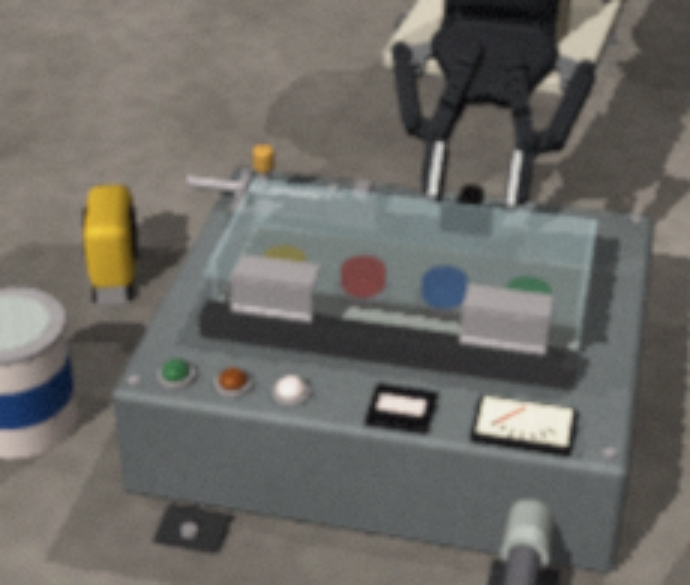

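>>> play_rows(plan=[4.5,-0.8,0,0,0.0875,0,4.5,-0.7,1,0,0.0875,0,0,0,0,0,0,0])

```text
clock: 9.0
eef_pos: [0.4722, 0.0859, 0.1225]
tool_rot: [-0.048, 0.952, 0.016, 0.302]
ft_force: [-0.0, -0.2, 0.2]
grip_width: 0.0426
```

Run:
```python
from h import *
go(-.0753,.030,.1213,55)
```

```text
t 9.0 box [-73.2  30.2 122.5] F [-0.  -0.2  0.2] shift [ 2.4 -0.2 -0.3] rot [ 0.     0.004 -0.   ] q [ 0.22 -0.02 -0.87  0.11 -0.07  0.1 ]
```

>>> play_rows(plan=[2,0,0,0,0,0,0,0,0,0,0,0,0,0,0,0,0,0,0,0,0,0,0,0,0,0,0,0,0,0], hand=0)

```text
clock: 9.62
eef_pos: [0.467, 0.0846, 0.1182]
tool_rot: [-0.048, 0.953, 0.014, 0.299]
ft_force: [-5.4, -2.5, 5.6]
grip_width: 0.0123
```

Run:
```python
from h import *
go(-.0753,.030,.1213,55)
c=bot.camera("wrist");cv2.imwrite("pics/w7.png",c["frame"])
```

```text
t 9.62 box [-78.5  29.4 118.2] F [-5.4 -2.5  5.6] shift [-4.3  0.6 -0.7] rot [-0.002 -0.002  0.   ] q [ 0.22 -0.02 -0.88  0.1  -0.07  0.1 ]
```

View pics/w7.png

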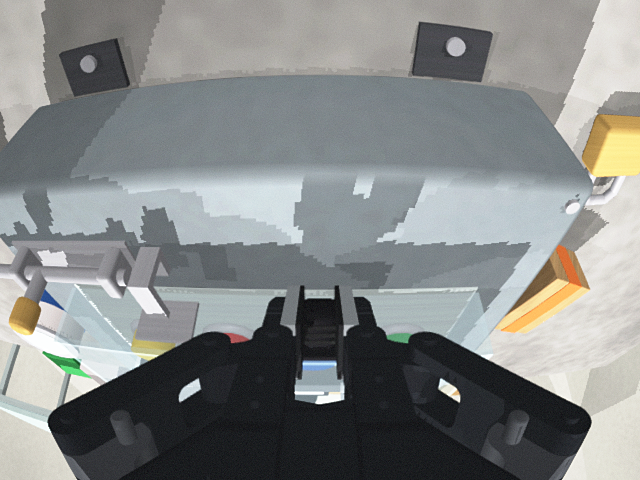

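>>> play_rows(plan=[-11.1,0,-11.6,0,0.12,0,-11.1,0,-11.6,0,0.12,0,-11.1,0,-11.6,0,0.12,0])

```text
clock: 10.05
eef_pos: [0.4798, 0.0859, 0.1651]
tool_rot: [-0.05, 0.991, 0.005, 0.122]
ft_force: [5.9, -1.1, -4.5]
grip_width: 0.0125
```

>>> play_rows(plan=[-11.1,0,-11.6,0,0.12,0,-11.1,0,-11.6,0,0.12,0,-11.1,0,-11.6,0,0.12,0])

```text
clock: 10.42
eef_pos: [0.5082, 0.0888, 0.2043]
tool_rot: [-0.05, 0.997, -0.004, -0.058]
ft_force: [-0.1, -1.1, 0.2]
grip_width: 0.0126
```

```bash
cat >> h.py <<'E'
def st():
    o=bot.get_obs();b=box(o["eef_pos"]);z=R.from_quat(o["tool_rot"]).as_matrix()[:,2]
    p=np.degrees(np.arctan2(-z[2],z@ex));rel=np.array([b[0]-55,b[2]-106])
    print("t",round(o["clock"],2),"box",b,"pitch",round(p,1),"R",round(np.hypot(*rel),1),"arc",round(np.degrees(np.arctan2(rel[1],-rel[0])),1),"F",np.round(o["ft_force"],1),"g",round(o["grip_width"],4),"q",np.round(o["joint_pos"],2))
E
python3 - <<'E'
from h import *
st()
c=bot.camera("scene");cv2.imwrite("pics/s8.png",cv2.resize(c["frame"][150:345,220:450],None,fx=3,fy=3))
E
```

```text
t 10.43 box [-37.   29.4 204.3] pitch 96.7 R 134.6 arc 46.9 F [-0.1 -1.1  0.2] g 0.0126 q [0.17 0.38 0.1  1.4  0.01 0.07]
```

View pics/s8.png

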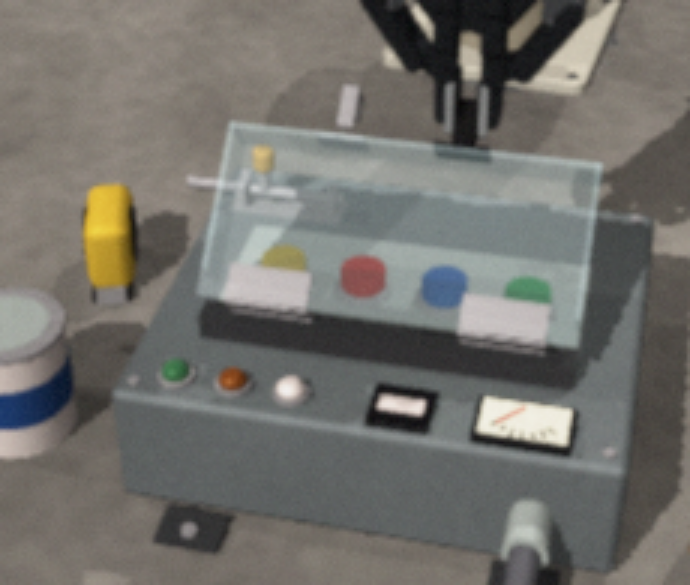

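>>> play_rows(plan=[-11.1,0,-11.6,0,0.12,0,-11.1,0,-11.6,0,0.12,0,-11.1,0,-11.6,0,0.12,0])

```text
clock: 10.85
eef_pos: [0.5477, 0.0929, 0.2313]
tool_rot: [-0.049, 0.97, -0.013, -0.236]
ft_force: [-3.2, -1.3, 5.2]
grip_width: 0.0122
```

Run:
```python
from h import *
st()
```

```text
t 10.85 box [  2.7  29.5 231.3] pitch 117.4 R 135.8 arc 67.3 F [-3.2 -1.3  5.2] g 0.0122 q [0.16 0.77 0.72 2.   0.02 0.05]
```

>>> play_rows(plan=[-12.6,0,-13.1,0,-0.06,0,-15.3,0,-10.8,0,-0.06,0])

```text
clock: 11.1
eef_pos: [0.5839, 0.0966, 0.2368]
tool_rot: [-0.05, 0.983, -0.01, -0.177]
ft_force: [-2.8, -1.3, -10.1]
grip_width: 0.0124
```

Run:
```python
from h import *
st()
```

```text
t 11.1 box [ 39.1  29.5 236.8] pitch 110.5 R 131.8 arc 83.1 F [ -2.8  -1.3 -10.1] g 0.0124 q [0.16 0.75 0.75 1.92 0.02 0.05]
```

>>> play_rows(plan=[-17.4,0,-8.5,0,-0.06,0,-18.4,0,-4.5,0,-0.06,0])

```text
clock: 11.35
eef_pos: [0.6212, 0.1004, 0.237]
tool_rot: [-0.05, 0.992, -0.007, -0.118]
ft_force: [-4.9, -1.8, -11.7]
grip_width: 0.0118
```

Run:
```python
from h import *
st()
c=bot.camera("scene");cv2.imwrite("pics/s9.png",cv2.resize(c["frame"][150:345,220:450],None,fx=3,fy=3))
```

```text
t 11.35 box [ 76.6  29.5 237. ] pitch 103.6 R 132.8 arc 99.4 F [ -4.9  -1.8 -11.7] g 0.0118 q [0.16 0.73 0.75 1.82 0.01 0.05]
```

View pics/s9.png

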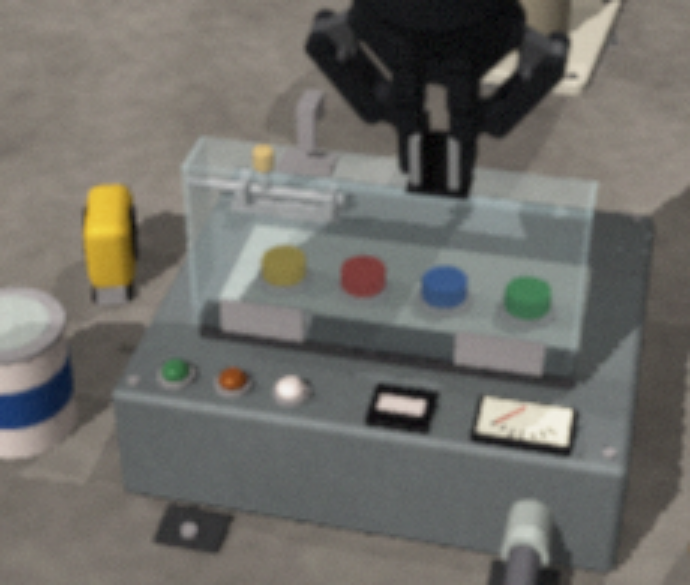

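>>> play_rows(plan=[-13,0,-1.5,0,-0.03,0,-11.6,0,0,0,-0.03,0])

```text
clock: 11.65
eef_pos: [0.6444, 0.1028, 0.2327]
tool_rot: [-0.05, 0.995, -0.005, -0.09]
ft_force: [-5.7, -2.2, -10.9]
grip_width: 0.0121
```

Run:
```python
from h import *
st()
c=bot.camera("wrist");cv2.imwrite("pics/w10.png",c["frame"])
c=bot.camera("scene");cv2.imwrite("pics/s10.png",cv2.resize(c["frame"][150:345,220:450],None,fx=3,fy=3))
```

```text
t 11.65 box [ 99.8  29.5 232.7] pitch 100.4 R 134.4 arc 109.5 F [ -5.7  -2.2 -10.9] g 0.0121 q [0.15 0.74 0.76 1.77 0.01 0.05]
```

View pics/w10.png

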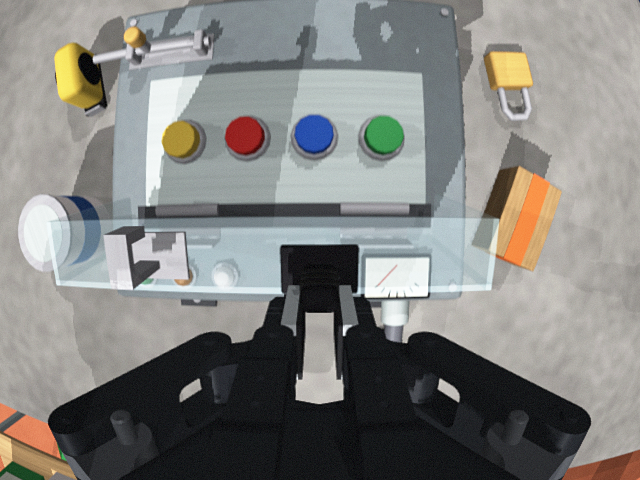

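View pics/s10.png

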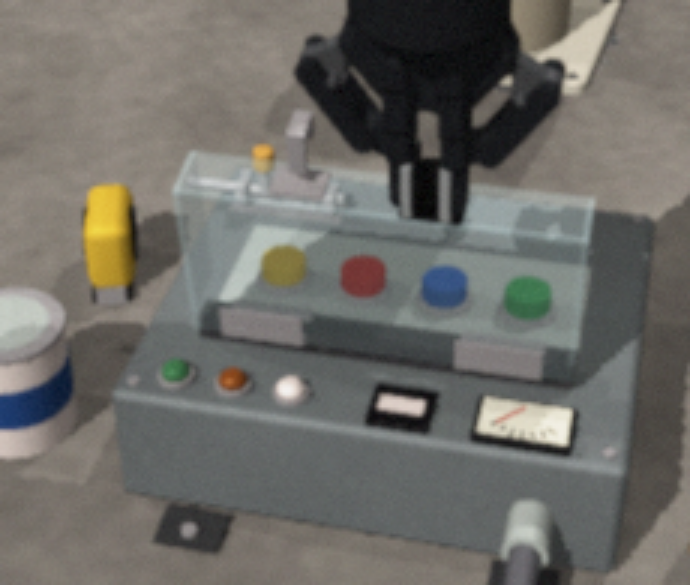

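>>> play_rows(plan=[0,0,0,0,0,0,0,0,0,0,0,0,0,0,0,0,0,0,0,0,-12,0,0,0,0,0,-25,0,0,0,0,0,-25,0,0,0,0,0,0,0,0,0], hand=50)

```text
clock: 12.62
eef_pos: [0.6589, 0.1049, 0.3011]
tool_rot: [-0.05, 0.995, -0.004, -0.081]
ft_force: [0.3, -0.1, -0.4]
grip_width: 0.0427
```

Run:
```python
from h import *
st()
go(0,.026,.26,90)
c=bot.camera("wrist");cv2.imwrite("pics/w11.png",c["frame"])
for n,u,v in():pass
for q in("blue_top","yellow_top","green_top","red_top"):
    for d in bot.outline_of(q,"wrist")[:1]:
        r,cc=d["point"];print(q,round(d["p"],2),d["point"],d["mask"].sum(),box(wray(c,cc,r,.108)))
c=bot.camera("scene");cv2.imwrite("pics/s11.png",cv2.resize(c["frame"][150:345,220:450],None,fx=3,fy=3))
```

```text
t 12.62 box [114.5  30.2 301.1] pitch 99.3 R 204.0 arc 107.0 F [ 0.3 -0.1 -0.4] g 0.0427 q [0.15 0.8  1.05 1.99 0.01 0.05]
t 12.62 box [114.5  30.2 301.1] F [ 0.3 -0.1 -0.4] shift [106.4  -4.2  59.1] rot [ 0.    -0.163  0.   ] q [0.15 0.8  1.05 1.99 0.01 0.05]
blue_top 0.61 [127.5, 316.5] 797 [  3.9  28.2 108. ]
yellow_top 0.85 [133.9, 205.8] 806 [  6.7 -74.7 108. ]
green_top 0.73 [160.8, 292.3] 72857 [ 34.4   6.4 108. ]
red_top 0.96 [129.4, 259.6] 796 [  4.8 -23.6 108. ]
```

View pics/w11.png

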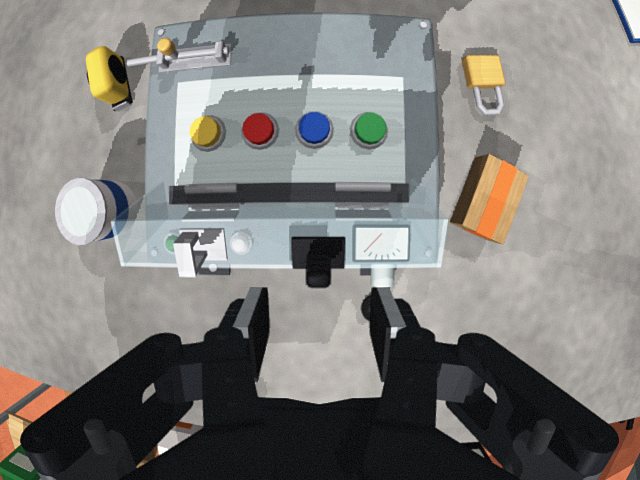

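View pics/s11.png

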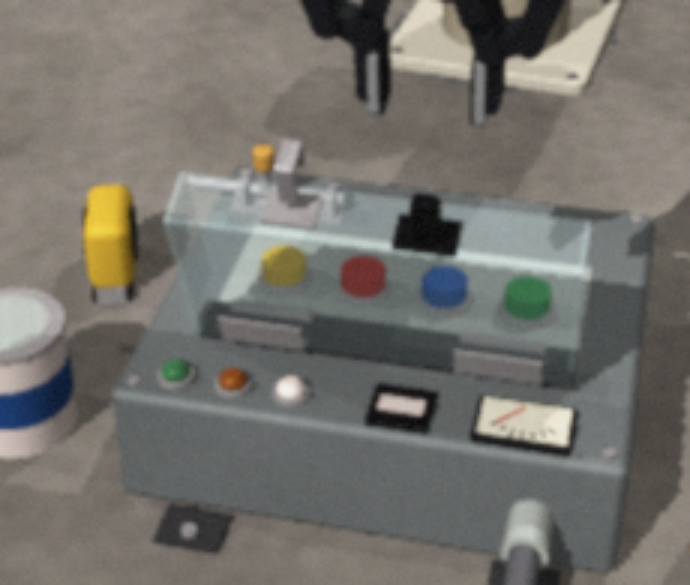

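The cover is leaning back on its stop and all four buttons are exposed. Next is blue.

>>> play_rows(plan=[26,-1,0,0,0,0,27,-1,0,0,0,0,27,-1,0,0,0,0,26,0,0,0,0,0,0,0,20,0,-0.08,0,0,0,20,0,-0.083,0,0,0,18,0,0,0,0,0,0,0,0,0], hand=0)

```text
clock: 13.92
eef_pos: [0.5468, 0.0902, 0.257]
tool_rot: [-0.051, 0.999, -0.0, -0.005]
ft_force: [-0.6, 0.5, 0.4]
grip_width: 0.0003
```

Run:
```python
from h import *
st()
go(0.001,.027,.125,90)
c=bot.camera("wrist");cv2.imwrite("pics/w12.png",c["frame"])
for q in("blue_top","yellow_top","green_top","red_top"):
    for d in bot.outline_of(q,"wrist")[:1]:
        r,cc=d["point"];print(q,round(d["p"],2),d["point"],d["mask"].sum(),box(wray(c,cc,r,.108)))
c=bot.camera("top");cv2.imwrite("pics/t12.png",cv2.resize(c["frame"][130:365,175:435],None,fx=2.4,fy=2.4))
```

```text
t 13.93 box [  1.5  26.9 257. ] pitch 90.6 R 160.2 arc 70.5 F [-0.6  0.5  0.4] g 0.0003 q [0.16 0.35 0.2  1.43 0.   0.06]
t 13.93 box [  1.5  26.9 257. ] F [-0.6  0.5  0.4] shift [-9.00e-01  1.00e-01  1.32e+02] rot [-0.    -0.011  0.   ] q [0.16 0.35 0.2  1.43 0.   0.06]
blue_top 0.57 [229.0, 316.8] 1137 [  1.8  25.3 108. ]
yellow_top 0.23 [130.0, 139.7] 1214 [ -81.4 -117.7  108. ]
green_top 0.6 [228.3, 387.1] 1053 [  1.1  80.6 108. ]
red_top 0.78 [230.3, 253.4] 1066 [  2.8 -24.6 108. ]
```

View pics/w12.png

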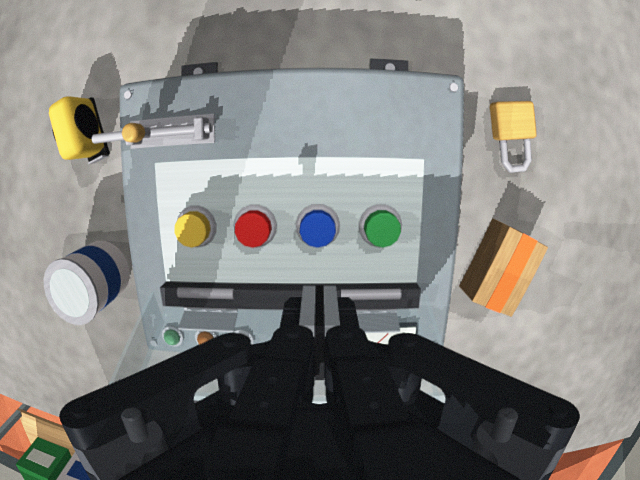

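View pics/t12.png

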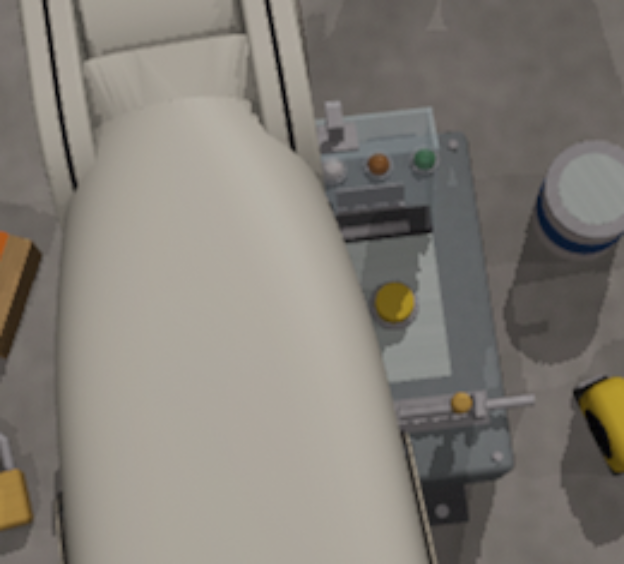

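>>> play_rows(plan=[0,0,30,0,0,0,0,-0.5,35,0,0,0,0,-0.5,35,0,0,0,0,0,25,0,0,0,0,0,6,0,0,0,0,0,0,0,0,0])

```text
clock: 14.98
eef_pos: [0.5484, 0.0895, 0.128]
tool_rot: [-0.051, 0.999, -0.0, -0.003]
ft_force: [0.2, -0.1, 0.6]
grip_width: 0.0002
```

Run:
```python
from h import *
go(0.001,.026,.119,90)
c=bot.camera("wrist");cv2.imwrite("pics/w13.png",c["frame"])
```

```text
t 14.97 box [  3.  26. 128.] F [ 0.2 -0.1  0.6] shift [ 1.9 -0.   9. ] rot [ 0.    -0.006  0.   ] q [ 0.16  0.43 -0.04  1.11  0.    0.06]
```

View pics/w13.png

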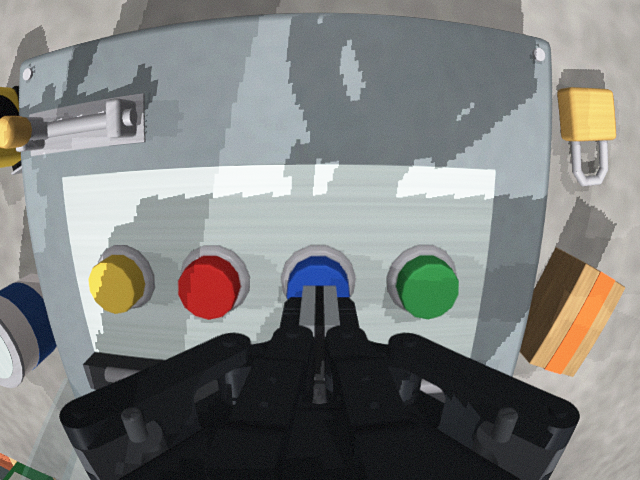

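>>> play_rows(plan=[1,0,6,0,0,0,0,0,3,0,0,0,0,0,3,0,0,0,0,0,2,0,0,0])

```text
clock: 15.52
eef_pos: [0.5471, 0.0894, 0.1141]
tool_rot: [-0.051, 0.999, -0.0, -0.003]
ft_force: [-1.9, -0.1, 4.3]
grip_width: -0.0
```

>>> play_rows(plan=[0,0,1,0,0,0,0,0,0,0,0,0])

```text
clock: 15.78
eef_pos: [0.5471, 0.0894, 0.1131]
tool_rot: [-0.051, 0.999, -0.0, -0.003]
ft_force: [-1.4, -0.3, 5.2]
grip_width: 0.0003
```

>>> play_rows(plan=[0,0,1,0,0,0,0,0,0.5,0,0,0,0,0,0,0,0,0])

```text
clock: 16.15
eef_pos: [0.5471, 0.0894, 0.1129]
tool_rot: [-0.051, 0.999, -0.0, -0.003]
ft_force: [-3.4, 0.2, 12.3]
grip_width: 0.0001
```

>>> play_rows(plan=[0,0,-15,0,0,0,0,0,-25,0,0,0,0,-26,0,0,0,0,0,-26,0,0,0,0,0,-26,0,0,0,0,0,-25,0,0,0,0,0,0,0,0,0,0])

```text
clock: 17.02
eef_pos: [0.5573, -0.0146, 0.1508]
tool_rot: [-0.049, 0.999, -0.0, -0.004]
ft_force: [0.0, 0.3, -0.1]
grip_width: 0.0002
```

Run:
```python
from h import *
go(0.001,-.077,.125,90)
c=bot.camera("wrist");cv2.imwrite("pics/w14.png",c["frame"])
for n,u,v in():pass
for q in("blue_top","yellow_top","green_top","red_top"):
    for d in bot.outline_of(q,"wrist")[:2]:
        r,cc=d["point"];print(q,round(d["p"],2),d["point"],d["mask"].sum(),box(wray(c,cc,r,.108)))
```

```text
t 17.02 box [  1.3 -78.5 150.8] F [ 0.   0.3 -0.1] shift [ 0.1  1.5 25.8] rot [-0.    -0.008 -0.003] q [-0.03  0.41  0.01  1.17 -0.   -0.12]
blue_top 0.76 [269.7, 504.4] 2077 [ -0.9  23.1 108. ]
yellow_top 0.69 [268.9, 319.7] 1900 [ -3.1 -77.9 108. ]
green_top 0.71 [270.9, 573.6] 1628 [  1.6  74.4 108. ]
red_top 0.71 [277.0, 415.4] 2515 [  1.9 -28.6 108. ]
red_top 0.46 [184.5, 431.9] 130586 [-45.9 -23.2 108. ]
```

View pics/w14.png

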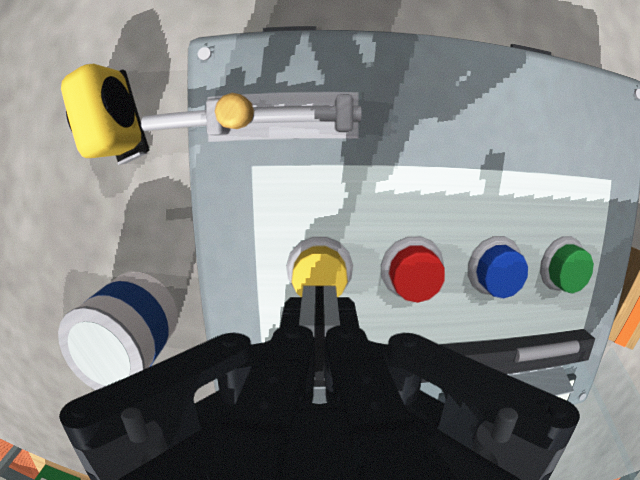

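>>> play_rows(plan=[0,0.5,20,0,0,0,0,0,8,0,0,0,0,0,4,0,0,0,0,0,3,0,0,0,0,0,3,0,0,0,0,0,1,0,0,0,0,0,0,0,0,0])

```text
clock: 18.15
eef_pos: [0.5569, -0.0123, 0.113]
tool_rot: [-0.051, 0.999, 0.0, -0.003]
ft_force: [-4.3, 0.8, 6.9]
grip_width: -0.0003
```

>>> play_rows(plan=[0,0,0.5,0,0,0,0,0,0,0,0,0])

```text
clock: 18.4
eef_pos: [0.557, -0.0123, 0.113]
tool_rot: [-0.051, 0.999, 0.0, -0.003]
ft_force: [-4.6, 2.0, 9.3]
grip_width: -0.0
```

Bottomed out at 9 N. I'll hold it there.

>>> play_rows(plan=[0,0,0.3,0,0,0,0,0,0,0,0,0,0,0,0,0,0,0,0,0,0,0,0,0,0,0,0,0,0,0,0,0,0,0,0,0,0,0,0,0,0,0,0,0,0,0,0,0,0,0,0,0,0,0,0,0,0,0,0,0,0,0,0,0,0,0,0,0,0,0,0,0,0,0,0,0,0,0,0,0,0,0,0,0,0,0,0,0,0,0,0,0,0,0,0,0,0,0,0,0,0,0])

```text
clock: 20.52
eef_pos: [0.557, -0.0123, 0.113]
tool_rot: [-0.051, 0.999, 0.0, -0.003]
ft_force: [-4.6, 2.6, 10.3]
grip_width: -0.0
```

>>> play_rows(plan=[0,0,-15,0,0,0,0,0,-25,0,0,0,0,26,0,0,0,0,0,26,0,0,0,0,0,26,0,0,0,0,0,26,0,0,0,0,0,26,0,0,0,0,0,25,0,0,0,0,0,0,0,0,0,0])

```text
clock: 21.65
eef_pos: [0.5423, 0.1429, 0.1518]
tool_rot: [-0.052, 0.999, -0.0, -0.003]
ft_force: [1.0, -0.7, -0.6]
grip_width: 0.0001
```

Run:
```python
from h import *
go(0.001,.079,.125,90)
c=bot.camera("wrist");cv2.imwrite("pics/w15.png",c["frame"])
for q in("blue_top","green_top"):
    for d in bot.outline_of(q,"wrist")[:2]:
        r,cc=d["point"];print(q,round(d["p"],2),d["point"],d["mask"].sum(),box(wray(c,cc,r,.108)))
```

```text
t 21.65 box [  2.3  79.7 151.8] F [ 1.  -0.7 -0.6] shift [ 1.2 -0.7 26.8] rot [-0.    -0.005  0.002] q [0.26 0.42 0.01 1.17 0.   0.15]
blue_top 0.94 [269.1, 219.1] 2443 [ -1.1  28.4 108. ]
green_top 0.98 [267.4, 316.2] 2107 [ -2.5  78.5 108. ]
```

View pics/w15.png

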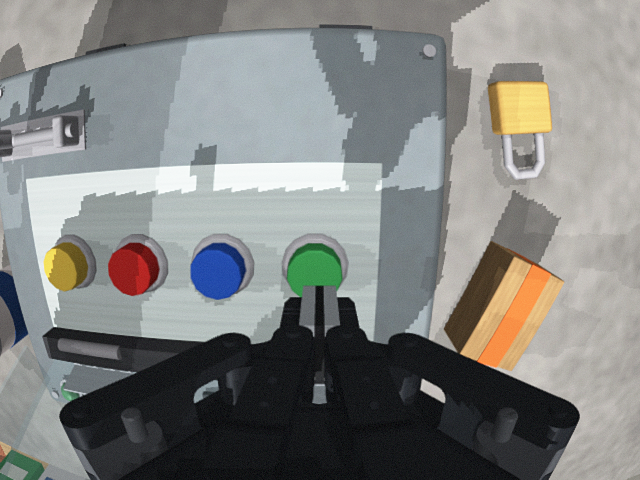

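>>> play_rows(plan=[1,-0.7,20,0,0,0,0,0,9,0,0,0,0,0,4,0,0,0,0,0,3,0,0,0,0,0,3,0,0,0,0,0,1,0,0,0,0,0,0,0,0,0])

```text
clock: 22.68
eef_pos: [0.5407, 0.1402, 0.113]
tool_rot: [-0.05, 0.999, -0.001, -0.003]
ft_force: [-4.6, -2.5, 9.5]
grip_width: 0.0001
```

>>> play_rows(plan=[0,0,0.5,0,0,0,0,0,0,0,0,0])

```text
clock: 22.92
eef_pos: [0.5407, 0.1402, 0.113]
tool_rot: [-0.05, 0.999, -0.001, -0.003]
ft_force: [-4.7, -4.9, 11.9]
grip_width: 0.0001
```

Green is fully in. I'll retreat up and toward the robot, then check.

>>> play_rows(plan=[0,0,-15,0,0,0,0,0,-40,0,0,0,10,0,-50,0,0,0,40,0,-30,0,0,0,50,20,0,0,0,0,50,30,0,0,0,0,40,40,0,0,0,0,0,50,0,0,0,0,0,50,0,0,0,0,0,0,0,0,0,0])

```text
clock: 24.18
eef_pos: [0.3328, 0.314, 0.2474]
tool_rot: [-0.053, 0.999, 0.001, -0.003]
ft_force: [-0.0, -1.0, 1.2]
grip_width: -0.0001
```

Run:
```python
from h import *
st()
a=dict(np.load("top0.npz"))
c=bot.camera("top");cv2.imwrite("pics/t16.png",cv2.resize(c["frame"][130:380,130:460],None,fx=2.3,fy=2.3))
P=cloud(c)
for q in["paint_tin","screw_carton","tape_measure","padlock","bolt_knob"]:
    for d in bot.outline_of(q,"top")[:1]:
        m=d["mask"]&(c["range_z"]>0);print(q,round(d["p"],2),d["point"],np.round(np.median(P[m],0),3))
c=bot.camera("scene");cv2.imwrite("pics/s16.png",cv2.resize(c["frame"][150:345,200:510],None,fx=2.5,fy=2.5))
```

```text
t 24.18 box [-188.8  271.1  247.4] pitch 90.3 R 281.8 arc 30.1 F [-0.  -1.   1.2] g -0.0001 q [ 0.75  0.16 -0.09  1.33  0.01  0.65]
paint_tin 0.73 [214.7, 422.3] [ 0.637 -0.165  0.081]
screw_carton 0.56 [251.0, 169.4] [0.582 0.299 0.044]
tape_measure 0.69 [304.6, 430.1] [ 0.471 -0.181  0.058]
bolt_knob 0.66 [300.6, 363.4] [ 0.477 -0.054  0.106]
```

View pics/t16.png

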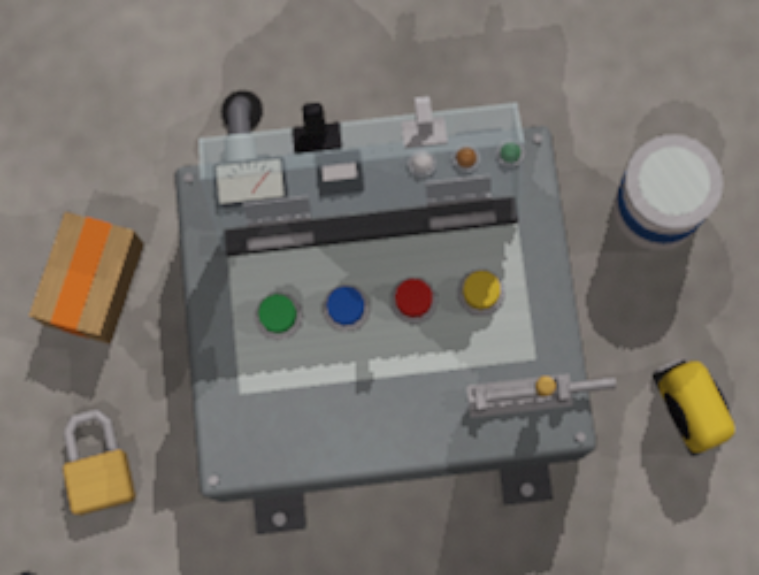

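View pics/s16.png

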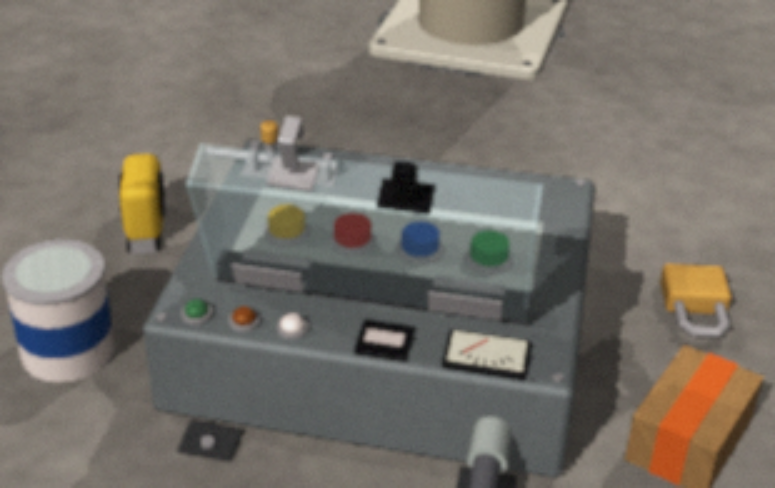

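The cover is open, the bolt is drawn, all the buttons are out and everything round the box is in place. Handing in.

```bash
python3 -c "
from workcell import bot
print(bot.job_done())"
```

```text
the job is handed in; nothing more can be done
None
```

I carried out the whole start sequence in order and handed the job in at about 24 s of the 61 s allowed. Handing in gives no verdict, so the result rests on my own checks below.

- **Bolt:** I pushed the knob sideways until the bolt met its end stop (about 10 N).
- **Cover:** I pinched the tab, swung the cover past upright and let go. It fell back and rests on its stop.
- **Buttons:** I pressed blue, held yellow for just over two seconds, then pressed green. Each bottomed out at 9–12 N, and I never pressed red.

The last top and scene pictures show the cover leaning back, the bolt drawn and all four buttons out. The arm is clear of everything. The tin, carton and tape measure are within about 1 mm of where they started.

Two checks were weaker:
- **Padlock:** the detector missed it in the last top picture. By eye it has not moved, and the arm never went near it.
- **Bolt travel:** the detector put the knob's shift at about 19 mm, while the pixel shift gave about 24 mm. I trust the larger figure, because the push ended firmly on the stop and the rod is visibly clear of the staple.

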